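# Check a developed plate under the UV lamp

## Task

Check the developed plate in the red tray under the UV lamp. First clear the two teal cartons out of the tray, since they stand in the lamp's way: set them down, without dropping them, squarely one on the other on top of the third carton outside the tray, so that they make a neat column of three. Then pick up the black UV lamp, lift it over the row of jugs and bottles without disturbing them, and finish still holding it in the gripper, level and motionless, window down, centred over the plate and lengthwise along it, about 3 cm above it and touching neither plate nor tray.

Things in the scene. Friction and masses are not known exactly. Their poses are not given: they have to be found in the camera images.
- box_a: Closed teal and white carton of plates with a pale label on its lid, 110 x 58 x 36 mm (x, y, z), about 0.2 kg, rigid, plain flat faces. Origin at the centre of its underside, x along its length, z up; a half turn makes no difference. At first it stands inside the tray on the tray floor, across one end of the plate.
- box_b: Closed teal and white carton of plates with a pale label on its lid, 110 x 58 x 36 mm (x, y, z), about 0.2 kg, rigid, plain flat faces. Origin at the centre of its underside, x along its length, z up; a half turn makes no difference. At first it stands inside the tray on the tray floor, across the other end of the plate.
- box_base: Closed teal and white carton of plates with a pale label on its lid, 110 x 58 x 36 mm (x, y, z), about 0.2 kg, rigid, plain flat faces. Origin at the centre of its underside, x along its length, z up; a half turn makes no difference. Stands alone on the table between the tray and the row of jugs and bottles: the foot of the column.
- lamp: Battery hand-held UV lamp: black oblong housing with grey end caps and a small red switch on top, 190 x 56 x 48 mm (x, y, z), about 0.4 kg, balanced at its middle, flat parallel sides to grip across the 56 mm. It lies with its dark violet window down on the table, on the far side of the row from the tray. Origin at the centre of its underside (the window), x along its length, z up. A half turn makes no difference.
- plate: Developed chromatography plate: a pale stiff rectangle with four violet spots, 100 x 50 x 2.5 mm (x, y, z), lying loose and flat on the tray floor, roughly in the middle. Origin at the centre of its underside, x along its length, z up. Not to be touched.
- tray: Fixed red plastic laboratory tray, long side along its own y. Floor 240 x 350 mm (x, y) and 4 mm thick; sides slope outward to a rim 50 mm above the table, 282 x 392 mm over the rim. Origin at the centre of its underside, on the table.
- jug_a: Translucent white open jug, 82 mm across, 125 mm high, one of the row of four vessels (two jugs, two bottles) that runs away from the robot between the lamp and the cartons. Loose; leave it alone. Origin at the centre of its underside, z up.
- jug_b: Translucent white open jug, 82 mm across, 135 mm high, in the row. Loose; leave it alone. Origin at the centre of its underside, z up.
- bottle_white: White plastic bottle with a green cap, 72 mm across, 145 mm high, in the row. Loose; leave it alone. Origin at the centre of its underside, z up.
- bottle_green: Green glass bottle with a white cap, 64 mm across, 170 mm high, in the row. Loose; leave it alone. Origin at the centre of its underside, z up.

How it is judged (in metres and radians):
On the way, in this order (a step that is already met when the one before it is completed fails the run):
1. one carton from the tray stands squarely on the third carton, let go (((horizontal distance between box_a and box_base below 0.01 m and angle between the x axis of box_a and the x axis of box_base, either way round below 0.12 rad and z of box_a in the frame of box_base between 0.033 and 0.039 m and contact force between the fingers and box_a below 0.1 N and contact force between the fingers and box_base below 0.1 N) or (horizontal distance between box_b and box_base below 0.01 m and angle between the x axis of box_b and the x axis of box_base, either way round below 0.12 rad and z of box_b in the frame of box_base between 0.033 and 0.039 m and contact force between the fingers and box_b below 0.1 N and contact force between the fingers and box_base below 0.1 N))), for 0.2 s.
2. all three cartons form a square column, let go (((horizontal distance between box_a and box_base below 0.01 m and angle between the x axis of box_a and the x axis of box_base, either way round below 0.12 rad and z of box_a in the frame of box_base between 0.033 and 0.039 m and horizontal distance between box_b and box_a below 0.01 m and angle between the x axis of box_b and the x axis of box_a, either way round below 0.12 rad and z of box_b in the frame of box_a between 0.033 and 0.039 m) or (horizontal distance between box_b and box_base below 0.01 m and angle between the x axis of box_b and the x axis of box_base, either way round below 0.12 rad and z of box_b in the frame of box_base between 0.033 and 0.039 m and horizontal distance between box_a and box_b below 0.01 m and angle between the x axis of box_a and the x axis of box_b, either way round below 0.12 rad and z of box_a in the frame of box_b between 0.033 and 0.039 m)) and angle between box_base's own z axis and vertical below 0.08 rad and contact force between the fingers and box_a below 0.1 N and contact force between the fingers and box_b below 0.1 N and contact force between the fingers and box_base below 0.1 N and linear speed of each of box_a, box_b, box_base below 0.02 m/s), for 0.2 s.
3. the lamp is lifted as high as the row of jugs and bottles (height (world z) of lamp above 0.12 m and contact force between the fingers and lamp above 1 N), for 0.1 s.
At the end, for the whole second after the job is handed in: Lamp held still, level within 5 deg, centred within 15 mm and 7 deg along the plate, 20 to 40 mm above it, touching only the fingers; the three cartons in a column, each within 10 mm and 7 deg of the one below, let go, at rest; plate and row where they were (all of step 2 and horizontal distance between lamp and plate below 0.015 m and angle between the x axis of lamp and the x axis of plate, either way round below 0.12 rad and angle between lamp's own z axis and vertical below 0.09 rad and z of lamp in the frame of plate between 0.0225 and 0.0425 m and linear speed of lamp below 0.02 m/s and contact force between the fingers and lamp above 2 N and contact force between lamp and plate below 0.05 N and contact force between lamp and tray below 0.05 N and contact force between lamp and box_a below 0.05 N and contact force between lamp and box_b below 0.05 N and contact force between lamp and box_base below 0.05 N and contact force between lamp and jug_a below 0.05 N and contact force between lamp and jug_b below 0.05 N and contact force between lamp and bottle_white below 0.05 N and contact force between lamp and bottle_green below 0.05 N and distance of plate from where it was at the start of the episode below 0.01 m and angle between each of jug_a, jug_b, bottle_white, bottle_green's own z axis and vertical below 0.1 rad); the arm keeps its last pose, push and grip.
It fails at once if the lamp or the fingers touch the plate, or it is shifted by more than 10 mm (contact force between any of lamp, the fingers and plate above 0.3 N or distance of plate from where it was at the start of the episode above 0.01 m).
It fails at once if a jug or bottle of the row is knocked over or shifted by more than 25 mm (distance of any of jug_a, jug_b, bottle_white, bottle_green from where it was at the start of the episode above 0.025 m or angle between any of jug_a, jug_b, bottle_white, bottle_green's own z axis and vertical above 0.25 rad).
It fails at once if a carton or the lamp is dropped or knocked flying ((linear speed of box_a above 0.45 m/s and contact force between the fingers and box_a below 0.05 N) or (linear speed of box_b above 0.45 m/s and contact force between the fingers and box_b below 0.05 N) or (linear speed of box_base above 0.45 m/s and contact force between the fingers and box_base below 0.05 N) or (linear speed of lamp above 0.45 m/s and contact force between the fingers and lamp below 0.05 N)).
It also fails if it takes over 69 s, if anything falls off the work surface, if the arm or the gripper's body presses on something with over 40 N, if the wrist force passes 120 N, or if a joint passes its speed limit or range.

## Robot

A 6-joint arm with a two-finger parallel gripper is mounted at the origin on the work surface. World frame = base frame: x ahead of the robot, y to its left, z up, the work surface at z = 0. Lengths are in mm, angles in degrees, forces in N, time in s.
With the tool pointing down it reaches from about 300 to 850 mm from the base axis. Payload 4.2 kg.
Tool frame: the origin (TCP) lies midway between the tips of the shut fingers; the grasp point (between the pads) lies 19 mm behind it (env.grip_depth is the distance from the TCP to the grasp point, in mm); z points along the fingers, y is the line along which they close (so a half turn about z gives the same grasp; the last joint's range is limited). The gripper opens to 91 mm and grips with 3 to 60 N. Pads are 32 mm wide; open, the fingers measure 118 mm over their backs; the gripper's body (76 mm by 178 mm) begins 60 mm behind the grasp point.
Start: joints at [-73.167, 18.312, 89.639, -0, 72.044, -1.146], TCP at [177.492, -546.937, 213.976] pointing down, gripper open.
Joint ranges: [-177.97, 177.97], [-48.28, 115.42], [12.27, 149.76], [-77.06, 257.06], [2.81, 150.46], [-146.56, 146.56]. Speed limits (degrees/s): [147.25, 147.25, 180, 180, 180, 180].

## Interface

Orientations are given as [roll, pitch, yaw] about the fixed x, y, z axes, in that order (R = Rz(yaw) Ry(pitch) Rx(roll)).
In Python, from workcell import env, eyes gives the robot as it stands.
- The arm moves only by the tool send_rows, never from a script. Its argument "motion" is a list of rows, each a list of 7 numbers: the shift along the world's x, y, z normalised to -1 to 1, where 1 is 0.5 m, then the turn, a rotation vector about the world's x, y, z normalised to -1 to 1, where 1 is 60 degrees, then the opening, from -1 (shut) to 1 (fully open). A call has 1 to 20 rows; each row is the pose to reach, as a shift and turn from the pose commanded when the call began; what a row does not reach only later rows make up. A row lasts 1/8 s, in which the tool goes at most 62.5 mm and 10.7 degrees, less where a joint would pass 70% of its speed; a pose out of reach is approached as far as the arm can. A call with a number of a shift or a turn outside -1 to 1 is refused whole. A call with a gripper value outside its range is refused whole. The fingers move at their own pace and stop on an object; "squeeze" is the grip in N (left out, the last holds). Time passes only in rows, so rows that repeat a pose let the fingers close. It gives the time, the measured TCP pose, the force, the opening and the grip force at its end, in the units of the state.
- env.state(): the state, without advancing time (a new reading comes with each control period).
- eyes.grab_frame(name): name is "scene" or "top"; returns a dict with "pixels" (420x560x3 uint8, red, green, blue), "depth" (420x560 float32, mm along the optical axis (not along the pixel's ray), 0 where there is no reading), "fx", "fy", "cx", "cy" (pixels), "R" (3x3) and "t" (3): a world point X has camera coordinates R X + t. Camera axes: x right, y down, z forward; pixel columns grow to the right and rows downward; lengths in mm; the calibration is good to about 2 mm. A picture is of the moment at which its call begins.
- env.job_done(): hands the job in; it is judged then, once.
The state is a dict: "time_s": time; "qpos": joint angles; "qvel": joint speeds; "effort": joint torques, N m; "ee_pos": TCP position; "ee_rot": TCP orientation; "force": force on the tool from outside, world axes, zero at the start; "torque": the same for the moment, N m; "gripper_width": finger opening in mm; "gripper_force": force on a finger pad.
Only numpy, scipy, OpenCV 4.12 (cv2) and the standard library are available. Lean on these libraries where they do the work, as an engineer would, in place of code of your own. Each camera call takes 0.05 s, during which the arm holds its last target. There are 200 camera calls.

## Working session

There is one attempt and no reset: what is moved stays moved. The work goes in short steps, Python scripts to look and compute and a tool call to move; the robot and the scene stay as the last step left them, time stands still between calls to the robot, and variables do not carry over. Pictures are saved under pics/ and viewed, at most 10 in all, crops included, and the job is handed in when it is done.

Besides the shell and the picture viewer there is one more tool, called by a JSON object that holds its "name" and its "arguments". send_rows: Moves the arm, as the interface text tells. Its arguments: {"type":"object","properties":{"motion":{"type":"array"},"squeeze":{"type":"number"}},"required":["motion"]}

```bash
mkdir -p pics; python3 - <<'E'
from workcell import env, eyes
import cv2,numpy as np
for n in ("top","scene"):
    f=eyes.grab_frame(n); cv2.imwrite(f"pics/{n}0.png",f["pixels"][:,:,::-1]); np.savez(f"{n}0.npz",**f)
    print(n,f["fx"],f["cx"],f["cy"],f["R"].round(3).tolist(),f["t"].round(1))
print(env.state())
E
```

```text
top 434.6911800068054 280.88527909778117 218.43808241201089 [[-0.027, -0.999, 0.019], [-0.998, 0.026, -0.065], [0.064, -0.021, -0.998]] [-17.2 523.7 992.4]
scene 449.58424517703946 276.81403925912224 214.1341202446556 [[0.639, 0.769, 0.009], [0.663, -0.545, -0.513], [-0.39, 0.334, -0.858]] [-349.  -345.7 1495.7]
{'time_s': 0.1, 'qpos': array([-7.31682257e+01,  1.83473042e+01,  8.96994953e+01, -1.35233122e-03,
        7.20462027e+01, -1.14489244e+00]), 'qvel': array([-0.03080908, -0.07082222, -0.19613605, -0.09008175,  0.01023169,
       -0.00390807]), 'effort': array([-3.96569012e-04, -4.13331306e+01, -2.32510650e+01,  7.27737858e-02,
        4.21502581e-02, -5.53770406e-05]), 'ee_pos': array([ 177.33014094, -546.4816976 ,  213.21059632]), 'ee_rot': array([-1.79906991e+02, -5.72712614e-04,  1.79770842e+01]), 'force': array([0.60103398, 0.21094439, 0.35481451]), 'torque': array([ 0.02877691, -0.00432783, -0.02084444]), 'gripper_force': 0.0, 'gripper_width': 91.02585868924365}
```

View pics/top0.png

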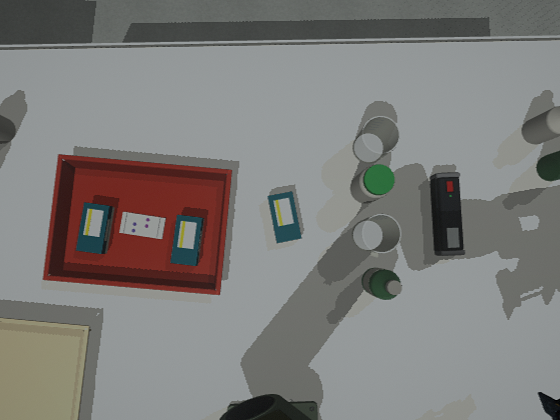

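View pics/scene0.png

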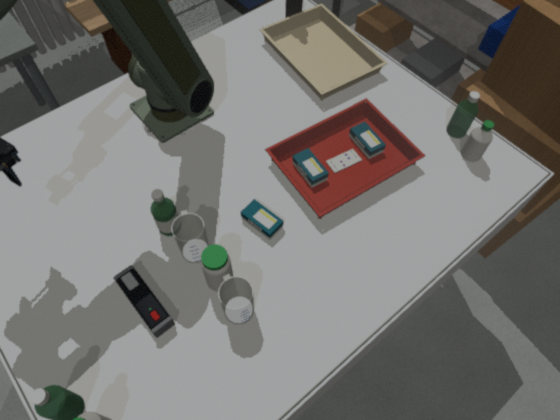

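Top view: tray around (140,225), cartons at (95,228) and (187,240), base carton at (285,217), row at u≈375, lamp at (447,214). Next I measure the poses from depth.

```bash
cat > h.py <<'E'
import cv2,numpy as np
def world(f):
    v,u=np.mgrid[0:420,0:560]; d=f["depth"].astype(float)
    c=np.stack([(u-f["cx"])/f["fx"]*d,(v-f["cy"])/f["fy"]*d,d],-1)
    return (c-f["t"])@f["R"]          # R^T (c-t)
def rect(W,box,zlo,zhi,extra=None):
    """top face within pixel box u0,v0,u1,v1: centre, size, long axis yaw, height"""
    u0,v0,u1,v1=box; P=W[v0:v1,u0:u1].reshape(-1,3)
    m=(P[:,2]>zlo)&(P[:,2]<zhi)
    if extra is not None: m&=extra[v0:v1,u0:u1].ravel()
    P=P[m]
    (x,y),(w,h),a=cv2.minAreaRect(P[:,:2].astype(np.float32))
    if w<h: a+=90; w,h=h,w
    return dict(c=(round(x,1),round(y,1)),size=(round(w,1),round(h,1)),yaw=round((a+90)%180-90,1),z=round(float(np.median(P[:,2])),1),n=len(P),mean=P.mean(0).round(1).tolist())
E
python3 - <<'E'
from h import *
for n,B in (("top",dict(left=(70,190,122,265,30,48),right=(163,203,210,275,30,48),base=(255,180,310,250,28,44),lamp=(422,160,475,265,40,60),plate=(115,205,170,247,3,12))),
  ("scene",dict(left=(340,115,392,165,30,48),right=(287,143,332,192,30,48),base=(235,195,290,242,28,44),lamp=(105,255,180,340,40,60),plate=(320,142,366,178,3,12)))):
    f=np.load(n+"0.npz"); W=world(f); p=f["pixels"].astype(int)
    pale=(p[...,1]>100)&(p[...,0]-p[...,1]<40)
    print(n)
    for k,b in B.items():
        try: print(k,rect(W,b[:4],*b[4:],pale if k=="plate" else None))
        except Exception as e: print(k,e)
    if n=="top":
      for k,b in dict(row1=(340,105,405,163),row2=(345,160,402,205),row3=(345,207,410,258),row4=(350,260,410,305)).items():
        P=W[b[1]:b[3],b[0]:b[2]].reshape(-1,3); P=P[P[:,2]>60]; print(k,P.min(0).round(),P.max(0).round())
      P=W[140:300,40:240].reshape(-1,3); q=P[(P[:,2]>44)&(P[:,2]<58)];print("rim",cv2.minAreaRect(q[:,:2].astype(np.float32)),np.median(q[:,2]))
      print("table",np.median(W[100:130,150:320,2]))
E
```

```text
top
left {'c': (511.7, 394.4), 'size': (110.0, 59.9), 'yaw': -9.5, 'z': 40.0, 'n': 1344, 'mean': [511.4, 393.2, 39.8]}
right {'c': (478.9, 185.5), 'size': (109.7, 58.9), 'yaw': -8.5, 'z': 39.9, 'n': 1295, 'mean': [478.6, 184.8, 39.8]}
base {'c': (525.8, -37.1), 'size': (110.0, 57.9), 'yaw': 9.7, 'z': 35.8, 'n': 1219, 'mean': [525.2, -37.1, 35.8]}
lamp {'c': (523.4, -415.2), 'size': (190.0, 55.7), 'yaw': 0.3, 'z': 47.0, 'n': 1842, 'mean': [522.6, -414.0, 46.9]}
plate {'c': (516.9, 294.0), 'size': (101.2, 49.9), 'yaw': 79.6, 'z': 6.5, 'n': 867, 'mean': [516.6, 292.9, 6.6]}
row1 [ 458. -283.   60.] [ 729.  -10. 1024.]
row2 [ 458. -261.   60.] [ 626.  -10. 1024.]
row3 [ 431. -274.   60.] [ 520.  -10. 1024.]
row4 [ 342. -275.   61.] [ 458.  -10. 1024.]
rim ((517.5559692382812, 290.11810302734375), (393.46002197265625, 282.5501708984375), 83.45596313476562) 49.56981664145885
table -0.2564272444423312
scene
left {'c': (490.1, 426.7), 'size': (170.2, 126.1), 'yaw': -11.4, 'z': 40.2, 'n': 730, 'mean': [509.1, 401.4, 39.6]}
right {'c': (452.3, 157.8), 'size': (161.2, 116.3), 'yaw': -7.0, 'z': 40.5, 'n': 682, 'mean': [479.7, 178.6, 40.1]}
base {'c': (525.6, -40.4), 'size': (110.8, 60.9), 'yaw': 9.7, 'z': 36.3, 'n': 763, 'mean': [527.5, -41.6, 36.2]}
lamp {'c': (523.6, -418.4), 'size': (192.1, 54.8), 'yaw': 0.6, 'z': 48.0, 'n': 1495, 'mean': [528.8, -418.8, 47.9]}
plate {'c': (515.7, 293.2), 'size': (106.2, 55.1), 'yaw': 80.3, 'z': 7.0, 'n': 423, 'mean': [515.6, 292.4, 7.1]}
```

Top-camera sizes match the specs (110x58, 190x56, 100x50; heights 40/36/47/6.5). I'm setting out for the right carton at (479,185.5), yaw -8.5.

{"name": "send_rows", "arguments": {"motion": [[0,0,0.09,0,0,0,0.58],[0.35,0.9,0.09,0,0,-0.2,0.58],[0.35,0.9,0.09,0,0,-0.44,0.58],[0.35,0.9,0.09,0,0,-0.44,0.58],[0.35,0.9,0.09,0,0,-0.44,0.58],[0.35,0.9,0.09,0,0,-0.44,0.58],[0.35,0.9,0.09,0,0,-0.44,0.58],[0.35,0.9,0.09,0,0,-0.44,0.58],[0.35,0.9,0.09,0,0,-0.44,0.58],[0.35,0.9,0.09,0,0,-0.44,0.58]]}}

```text
time_s: 1.35
ee_pos: [352.8, -94.6, 258.8]
ee_rot: [-180.0, 0.0, -8.1]
force: [-0.1, -0.9, 0.4]
gripper_width: 72.3
gripper_force: 0.0
```

{"name": "send_rows", "arguments": {"motion": [[0.253,0.565,-0.2,0,0,0,0.58],[0.253,0.565,-0.2,0,0,0,0.58],[0.253,0.565,-0.2,0,0,0,0.58],[0.253,0.565,-0.2,0,0,0,0.58],[0.253,0.565,-0.2,0,0,0,0.58],[0.253,0.565,-0.2,0,0,0,0.58],[0.253,0.565,-0.318,0,0,0,0.58],[0.253,0.565,-0.318,0,0,0,0.58],[0.253,0.565,-0.318,0,0,0,0.58],[0.253,0.565,-0.318,0,0,0,0.58]]}}

```text
time_s: 2.6
ee_pos: [480.5, 185.3, 102.3]
ee_rot: [-179.9, -0.2, -8.5]
force: [0.4, -0.9, 1.0]
gripper_width: 72.2
gripper_force: 0.0
```

{"name": "send_rows", "arguments": {"motion": [[0,0,-0.06,0,0,0,0.58],[0,0,-0.11,0,0,0,0.58],[0,0,-0.14,0,0,0,0.58],[0,0,-0.16,0,0,0,0.58],[0,0,-0.17,0,0,0,0.58],[0,0,-0.17,0,0,0,0.58],[0,0,-0.17,0,0,0,0.58]]}}

```text
time_s: 3.48
ee_pos: [479.5, 185.8, 15.5]
ee_rot: [-180.0, -0.1, -8.4]
force: [0.2, -0.3, 0.6]
gripper_width: 72.0
gripper_force: 0.0
```

```bash
python3 - <<'E'
from workcell import env, eyes
import cv2
f=eyes.grab_frame("scene"); cv2.imwrite("pics/s1.png",cv2.resize(f["pixels"][70:220,220:440,::-1],None,fx=3,fy=3))
print(env.state()["ee_pos"],env.state()["qpos"])
E
```

```text
[479.4149337  185.72840304  15.46777894] [ 1.98980175e+01  2.51144139e+01  1.12506228e+02 -6.85665153e-03
  4.23158691e+01  1.18321109e+02]
```

View pics/s1.png

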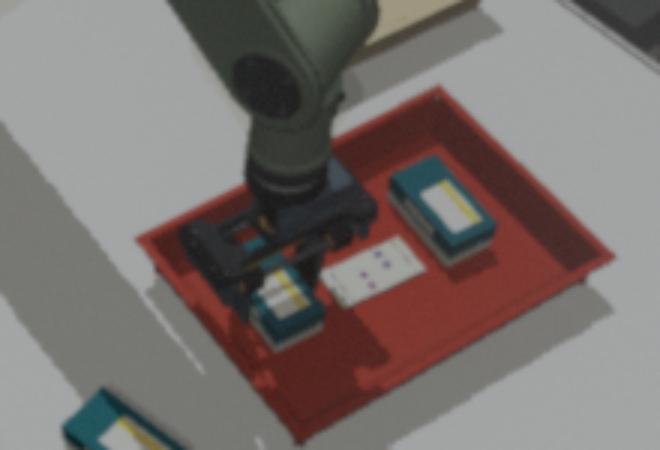

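The fingers straddle the right carton (crop ~ (285,300)), clear of the plate. Closing now.

{"name": "send_rows", "arguments": {"motion": [[0,0,0,0,0,0,0],[0,0,0,0,0,0,0],[0,0,0,0,0,0,0],[0,0,0,0,0,0,0],[0,0,0,0,0,0,0],[0,0,0,0,0,0,0]], "squeeze": 25}}

```text
time_s: 4.28
ee_pos: [479.0, 185.5, 15.2]
ee_rot: [180.0, -0.0, -8.4]
force: [-1.4, -1.6, 4.7]
gripper_width: 57.9
gripper_force: 25.0
```

{"name": "send_rows", "arguments": {"motion": [[0,0,0.04,0,0,0,0],[0,0,0.12,0,0,0,0],[0,0,0.2,0,0,0,0],[0.01,-0.06,0.2,0,0,0.05,0],[0.03,-0.15,0.2,0,0,0.12,0],[0.05,-0.25,0.2,0,0,0.2,0],[0.07,-0.35,0.2,0,0,0.25,0],[0.085,-0.42,0.2,0,0,0.29,0],[0.093,-0.446,0.2,0,0,0.303,0],[0.093,-0.446,0.15,0,0,0.303,0],[0.093,-0.446,0.12,0,0,0.303,0],[0.093,-0.446,0.1,0,0,0.303,0],[0.093,-0.446,0.1,0,0,0.303,0],[0.093,-0.446,0.1,0,0,0.303,0]]}}

```text
time_s: 6.02
ee_pos: [526.0, -37.2, 65.5]
ee_rot: [180.0, -0.1, 9.8]
force: [-0.1, -0.1, -1.8]
gripper_width: 57.7
gripper_force: 25.0
```

```bash
python3 - <<'E'
from workcell import env, eyes
import cv2
f=eyes.grab_frame("scene"); cv2.imwrite("pics/s2.png",cv2.resize(f["pixels"][130:270,180:360,::-1],None,fx=3,fy=3))
s=env.state();print(s["ee_pos"],s["ee_rot"],s["gripper_width"])
E
```

```text
[526.1144594  -37.30768428  65.62764464] [ 1.79973565e+02 -8.75581972e-02  9.77247587e+00] 57.53374940808194
```

View pics/s2.png

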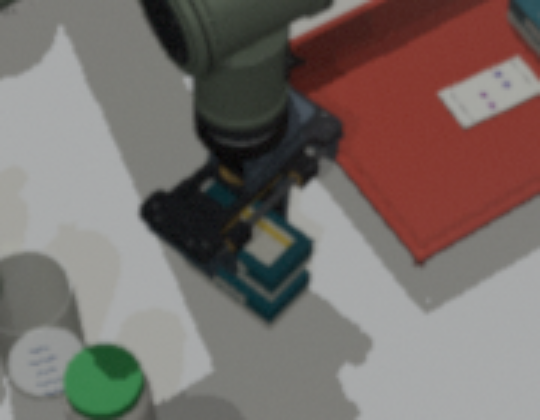

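The carried carton is aligned above the base (crop ~ (265,270)). Lowering about 18 mm.

{"name": "send_rows", "arguments": {"motion": [[0,0,-0.015,0,0,0,0],[0,0,-0.027,0,0,0,0],[0,0,-0.034,0,0,0,0],[0,0,-0.037,0,0,0,0],[0,0,-0.037,0,0,0,0],[0,0,-0.037,0,0,0,0]]}}

```text
time_s: 6.82
ee_pos: [525.3, -37.4, 47.2]
ee_rot: [180.0, 0.0, 9.8]
force: [-1.9, -0.5, 6.0]
gripper_width: 57.9
gripper_force: 25.0
```

{"name": "send_rows", "arguments": {"motion": [[0,0,0,0,0,0,0.58],[0,0,0,0,0,0,0.58],[0,0,0,0,0,0,0.58],[0,0,0,0,0,0,0.58],[0,0,0.03,0,0,0,0.58],[0,0,0.1,0,0,0,0.58],[0,0,0.2,0,0,0,0.58],[0,0,0.2,0,0,0,0.58],[-0.028,0.6,0.2,0,0,-0.1,0.58],[-0.028,0.6,0.2,0,0,-0.2,0.58],[-0.028,0.6,0.2,0,0,-0.32,0.58],[-0.028,0.6,0.2,0,0,-0.32,0.58],[-0.028,0.6,0.2,0,0,-0.32,0.58],[-0.028,0.6,0.2,0,0,-0.32,0.58],[-0.028,0.6,0.2,0,0,-0.32,0.58]]}}

```text
time_s: 8.7
ee_pos: [511.0, 261.9, 146.0]
ee_rot: [179.9, 0.1, -9.4]
force: [0.8, 0.1, -1.2]
gripper_width: 71.9
gripper_force: 0.0
```

```bash
python3 - <<'E'
from workcell import env, eyes
from h import *
f=eyes.grab_frame("top"); cv2.imwrite("pics/t2.png",f["pixels"][:,:,::-1]); W=world(f)
print(rect(W,(255,170,325,260),64,82)); print(rect(W,(70,190,122,265),30,48))
s=env.state();print(s["ee_pos"],s["ee_rot"],s["gripper_width"])
E
```

```text
{'c': (525.5, -35.5), 'size': (109.7, 58.1), 'yaw': 9.8, 'z': 71.7, 'n': 1310, 'mean': [525.2, -35.3, 71.7]}
{'c': (469.2, 428.5), 'size': (14.0, 5.0), 'yaw': 3.9, 'z': 40.0, 'n': 17, 'mean': [468.4, 428.4, 40.0]}
[511.19394762 261.39740285 146.17387549] [ 1.79930257e+02  4.35708299e-02 -9.48137516e+00] 71.87891444726824
```

First carton is at (525.5,-35.5), yaw 9.8, top at 71.7, so it stands squarely. Next is the left one.

{"name": "send_rows", "arguments": {"motion": [[0.001,0.1,0,0,0,0,0.58],[0.001,0.2,-0.02,0,0,0,0.58],[0.001,0.265,-0.06,0,0,0,0.58],[0.001,0.265,-0.14,0,0,0,0.58],[0.001,0.265,-0.14,0,0,0,0.58],[0.001,0.265,-0.19,0,0,0,0.58],[0.001,0.265,-0.23,0,0,0,0.58],[0.001,0.265,-0.25,0,0,0,0.58],[0.001,0.265,-0.262,0,0,0,0.58],[0.001,0.265,-0.262,0,0,0,0.58],[0.001,0.265,-0.262,0,0,0,0.58],[0.001,0.265,-0.262,0,0,0,0],[0.001,0.265,-0.262,0,0,0,0],[0.001,0.265,-0.262,0,0,0,0],[0.001,0.265,-0.262,0,0,0,0],[0.001,0.265,-0.262,0,0,0,0]], "squeeze": 25}}

```text
time_s: 10.75
ee_pos: [512.0, 395.0, 15.8]
ee_rot: [180.0, -0.0, -9.4]
force: [-0.7, -1.2, 4.9]
gripper_width: 57.8
gripper_force: 25.0
```

{"name": "send_rows", "arguments": {"motion": [[0,0,0.04,0,0,0,0],[0,0,0.12,0,0,0,0],[0,0,0.22,0,0,0,0],[0,-0.06,0.28,0,0,0.03,0],[0.002,-0.15,0.28,0,0,0.07,0],[0.005,-0.25,0.28,0,0,0.12,0],[0.01,-0.36,0.28,0,0,0.16,0],[0.014,-0.47,0.28,0,0,0.2,0],[0.018,-0.58,0.28,0,0,0.24,0],[0.022,-0.69,0.28,0,0,0.28,0],[0.025,-0.78,0.28,0,0,0.31,0],[0.027,-0.84,0.28,0,0,0.32,0],[0.027,-0.864,0.28,0,0,0.32,0],[0.027,-0.864,0.22,0,0,0.32,0],[0.027,-0.864,0.18,0,0,0.32,0],[0.027,-0.864,0.17,0,0,0.32,0],[0.027,-0.864,0.17,0,0,0.32,0],[0.027,-0.864,0.17,0,0,0.32,0]]}}

```text
time_s: 13.0
ee_pos: [526.3, -36.6, 101.3]
ee_rot: [180.0, -0.1, 9.8]
force: [0.2, 0.2, -2.7]
gripper_width: 58.1
gripper_force: 25.0
```

Lowering 17.5–18 mm.

{"name": "send_rows", "arguments": {"motion": [[0,0,-0.015,0,0,0,0],[0,0,-0.027,0,0,0,0],[0,0,-0.033,0,0,0,0],[0,0,-0.036,0,0,0,0],[0,0,-0.036,0,0,0,0],[0,0,-0.036,0,0,0,0]]}}

```text
time_s: 13.75
ee_pos: [525.1, -36.9, 83.8]
ee_rot: [-180.0, 0.0, 9.8]
force: [-3.2, -0.4, 7.9]
gripper_width: 57.9
gripper_force: 25.0
```

{"name": "send_rows", "arguments": {"motion": [[0,0,0,0,0,0,0.58],[0,0,0,0,0,0,0.58],[0,0,0,0,0,0,0.58],[0,0,0,0,0,0,0.58],[0,0,0.03,0,0,0,0.58],[0,0,0.1,0,0,0,0.58],[0,0,0.2,0,0,0,0.58],[0,0,0.36,0,0,0,0.58],[0,0,0.36,0,0,0,0.58],[-0.002,-0.757,0.36,0,0,-0.1,0.58],[-0.002,-0.757,0.36,0,0,-0.158,0.58],[-0.002,-0.757,0.36,0,0,-0.158,0.58],[-0.002,-0.757,0.36,0,0,-0.158,0.58],[-0.002,-0.757,0.36,0,0,-0.158,0.58],[-0.002,-0.757,0.36,0,0,-0.158,0.58],[-0.002,-0.757,0.36,0,0,-0.158,0.58],[-0.002,-0.757,0.36,0,0,-0.158,0.58]]}}

```text
time_s: 15.88
ee_pos: [524.4, -415.1, 262.9]
ee_rot: [-180.0, -0.0, 0.2]
force: [-0.1, 0.8, -1.0]
gripper_width: 71.7
gripper_force: 0.0
```

```bash
python3 - <<'E'
from workcell import env, eyes
from h import *
f=eyes.grab_frame("top"); cv2.imwrite("pics/t3.png",f["pixels"][:,:,::-1]); W=world(f)
print("col",rect(W,(255,170,325,260),98,118))
p=f["pixels"].astype(int); print("plate",rect(W,(115,205,170,247),3,12,(p[...,1]>100)&(p[...,0]-p[...,1]<40)))
s=env.state();print(s["ee_pos"],s["ee_rot"],s["gripper_width"])
E
```

```text
col {'c': (525.4, -34.9), 'size': (110.1, 58.2), 'yaw': 9.9, 'z': 107.7, 'n': 1424, 'mean': [525.0, -34.9, 107.7]}
plate {'c': (516.9, 293.4), 'size': (102.0, 50.0), 'yaw': 79.8, 'z': 6.4, 'n': 858, 'mean': [516.8, 293.5, 6.5]}
[ 524.56358527 -414.35945783  263.09696963] [-1.79974823e+02 -2.38489613e-02  3.12681217e-01] 71.84339493327894
```

View pics/t3.png

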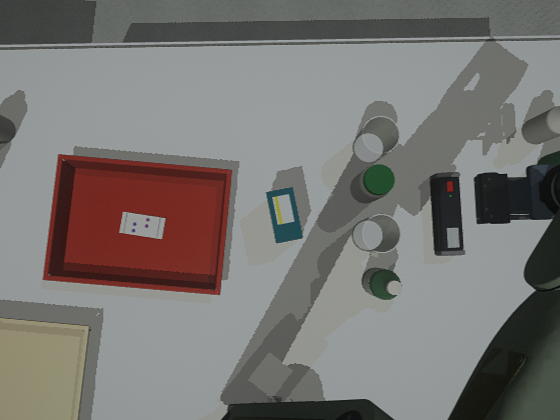

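Column of three stands (top 107.7, centred within ~2 mm, yaw 9.9), plate unmoved at (142,225), row intact. Descending on the lamp.

{"name": "send_rows", "arguments": {"motion": [[-0.001,-0.002,-0.1,0,0,0,0.65],[-0.001,-0.002,-0.2,0,0,0,0.65],[-0.001,-0.002,-0.3,0,0,0,0.65],[-0.001,-0.002,-0.37,0,0,0,0.65],[-0.001,-0.002,-0.41,0,0,0,0.65],[-0.001,-0.002,-0.45,0,0,0,0.65],[-0.001,-0.002,-0.48,0,0,0,0.65],[-0.001,-0.002,-0.5,0,0,0,0.65],[-0.001,-0.002,-0.5,0,0,0,0.65],[-0.001,-0.002,-0.5,0,0,0,0.65],[-0.001,-0.002,-0.5,0,0,0,0],[-0.001,-0.002,-0.5,0,0,0,0],[-0.001,-0.002,-0.5,0,0,0,0],[-0.001,-0.002,-0.5,0,0,0,0],[-0.001,-0.002,-0.5,0,0,0,0],[-0.001,-0.002,-0.5,0,0,0,0]], "squeeze": 40}}

```text
time_s: 17.92
ee_pos: [524.2, -417.0, 13.0]
ee_rot: [179.9, -0.0, 0.3]
force: [-1.2, -1.8, 3.9]
gripper_width: 56.1
gripper_force: 40.0
```

{"name": "send_rows", "arguments": {"motion": [[0,0,0.03,0,0,0,0],[0,0,0.1,0,0,0,0],[0,0,0.2,0,0,0,0],[0,0,0.3,0,0,0,0],[0,0,0.4,0,0,0,0],[0,0,0.46,0,0,0,0],[0,0,0.46,0,0,0,0],[0,0.06,0.46,0,0,0,0],[0,0.15,0.46,0,0,0.05,0],[0,0.25,0.46,0,0,0.12,0],[0,0.35,0.46,0,0,0.2,0],[0,0.45,0.46,0,0,0.28,0],[0,0.55,0.46,0,0,0.36,0],[0,0.65,0.46,0,0,0.44,0],[0,0.75,0.46,0,0,0.52,0],[0,0.84,0.46,0,0,0.6,0],[0,0.88,0.46,0,0,0.64,0],[0,0.9,0.46,0,0,0.66,0],[0,0.9,0.46,0,0,0.66,0]]}}

```text
time_s: 20.3
ee_pos: [523.3, 33.6, 241.2]
ee_rot: [-179.9, 0.1, 39.9]
force: [-0.3, -0.5, -2.8]
gripper_width: 55.7
gripper_force: 40.0
```

{"name": "send_rows", "arguments": {"motion": [[0,0.06,0,0,0,0.05,0],[-0.002,0.14,0,0,0,0.15,0],[-0.005,0.24,0,0,0,0.28,0],[-0.008,0.34,0,0,0,0.41,0],[-0.011,0.43,0,0,0,0.52,0],[-0.013,0.49,0,0,0,0.6,0],[-0.014,0.52,0,0,0,0.65,0],[-0.014,0.52,-0.06,0,0,0.663,0],[-0.014,0.52,-0.14,0,0,0.663,0],[-0.014,0.52,-0.2,0,0,0.663,0],[-0.014,0.52,-0.24,0,0,0.663,0],[-0.014,0.52,-0.24,0,0,0.663,0],[-0.014,0.52,-0.24,0,0,0.663,0]]}}

```text
time_s: 21.92
ee_pos: [517.9, 293.1, 123.4]
ee_rot: [179.9, -0.0, 79.6]
force: [0.3, -0.1, -2.1]
gripper_width: 55.9
gripper_force: 40.0
```

```bash
python3 - <<'E'
from workcell import env, eyes
from h import *
f=eyes.grab_frame("scene"); cv2.imwrite("pics/s4.png",cv2.resize(f["pixels"][60:240,200:440,::-1],None,fx=3,fy=3)); 
s=env.state();print(s["ee_pos"],s["ee_rot"],s["gripper_width"],s["force"],s["torque"])
E
```

```text
[518.02047828 293.40809472 123.72907294] [ 1.79883920e+02 -7.56832092e-02  7.96146272e+01] 55.823243011982086 [ 0.47576677  0.16874659 -3.10152641] [-0.05362306 -0.06938874  0.04183283]
```

View pics/s4.png

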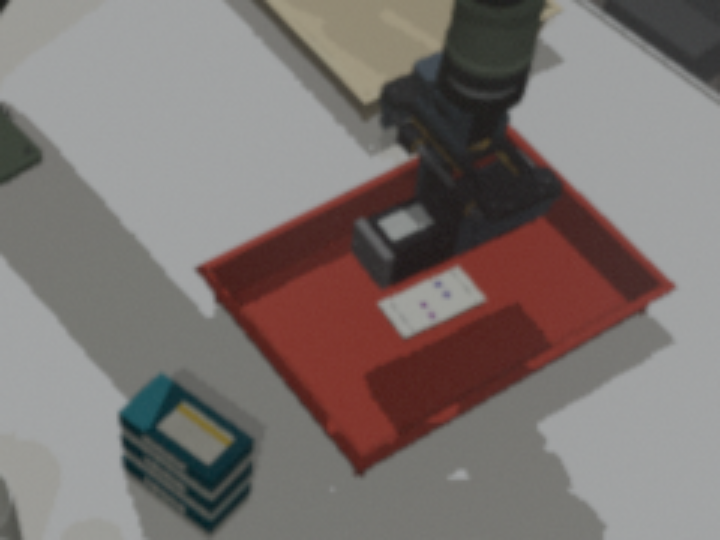

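The lamp is level above the plate (crop plate (433,302)) and the column is neat. Lowering to a TCP z of about 49.5.

{"name": "send_rows", "arguments": {"motion": [[-0.001,0,-0.04,0,0,0,0],[-0.001,0,-0.08,0,0,0,0],[-0.001,0,-0.11,0,0,0,0],[-0.001,0,-0.13,0,0,0,0],[-0.001,0,-0.14,0,0,0,0],[-0.001,0,-0.146,0,0,0,0],[-0.001,0,-0.146,0,0,0,0],[-0.001,0,-0.146,0,0,0,0],[-0.001,0,-0.146,0,0,0,0],[-0.001,0,-0.146,0,0,0,0]]}}

```text
time_s: 23.22
ee_pos: [516.6, 293.6, 49.7]
ee_rot: [180.0, -0.0, 79.7]
force: [-0.2, -0.8, -3.2]
gripper_width: 55.8
gripper_force: 40.0
```

```bash
python3 - <<'E'
from workcell import env, eyes
from h import *
f=eyes.grab_frame("scene"); W=world(f); cv2.imwrite("pics/s5.png",cv2.resize(f["pixels"][60:240,200:440,::-1],None,fx=3,fy=3))
m=(W[...,2]>78)&(W[...,2]<92)&(np.abs(W[...,0]-517)<60)&(np.abs(W[...,1]-293)<110)&(f["pixels"].max(-1)<255)
P=W[m]; print(len(P),np.median(P[:,2]),P.min(0),P.max(0),cv2.minAreaRect(P[:,:2].astype(np.float32)))
g=eyes.grab_frame("top"); V=world(g); print("col",rect(V,(255,170,325,260),98,118))
n=(V[...,2]>78)&(V[...,2]<92)&(np.abs(V[...,0]-517)<60)&(np.abs(V[...,1]-293)<110)
P=V[n]; print(len(P),np.median(P[:,2]),cv2.minAreaRect(P[:,:2].astype(np.float32)))
s=env.state();print(s["ee_pos"],s["ee_rot"],s["gripper_force"],s["force"],np.abs(s["qvel"]).max())
E
```

```text
543 84.57865742586418 [472.3103348  194.94373046  78.17058291] [553.60944505 388.40703574  91.97052161] ((516.2264404296875, 290.5477600097656), (188.87156677246094, 79.37771606445312), 72.05902099609375)
col {'c': (525.4, -34.9), 'size': (110.1, 58.2), 'yaw': 9.9, 'z': 107.8, 'n': 1423, 'mean': [524.9, -34.9, 107.8]}
938 84.16164603720972 ((509.61126708984375, 254.61819458007812), (110.36239624023438, 60.9240608215332), 83.2711410522461)
[516.53621785 293.57779703  49.57030294] [ 1.79986958e+02 -6.29228027e-03  7.96609054e+01] 39.98128116130829 [ 0.18761274 -0.79822151 -3.76993953] 0.1548541308991519
```

View pics/s5.png

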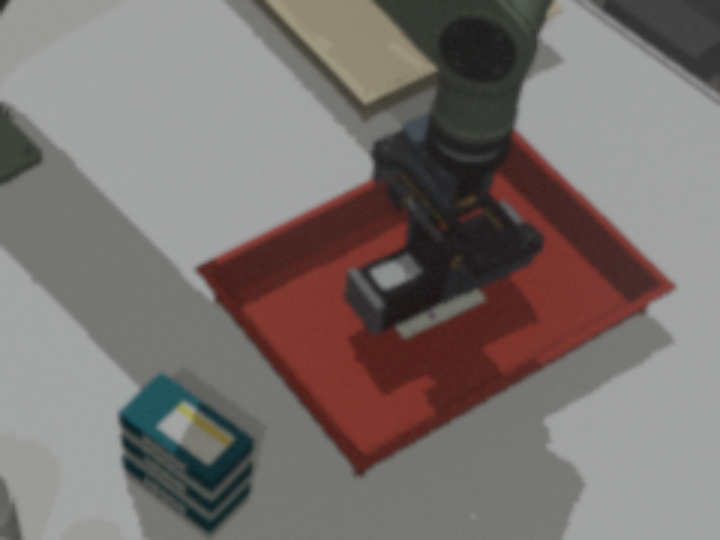

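The lamp top reads 84.3, so its underside is at about 36.3 mm (about 30 mm above the plate's top face). It is centred at roughly (516,292) and still, and the column is intact. Handing in.

```bash
python3 -c "
from workcell import env
print(env.job_done())"
```

```text
the job is handed in; nothing more can be done
None
```

I handed the job in at about 23 s of the 69 s allowed; the hand-in returned no verdict. By my last measurements the three cartons stand in a square column, and the lamp is held level and still, centred about 30 mm above the plate.

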